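# Sort eyelet setters by spring strength

### The arm

A 7-joint arm with a two-finger parallel gripper is mounted at the origin on the work surface. World frame = base frame: x ahead of the robot, y to its left, z up, the work surface at z = 0. Lengths are in m, angles in rad, forces in N, time in s.
With the tool pointing down it reaches from about 0.425 to 0.875 m from the base axis. Payload 4.7 kg.
Tool frame: the origin (TCP) lies on the centre line of the jaws, within the pads' length; the fingertips stand 14 mm ahead of it and the grasp point (between the pads) lies 5 mm behind it; z points along the fingers, y is the direction in which the jaws open and shut (so a half turn about z gives the same grasp; the last joint's range is limited). The gripper opens to 87 mm and grips with 3 to 60 N. Pads are 19 mm wide; open, the fingers measure 117 mm over their backs; the gripper's body (75 mm by 190 mm) begins 51 mm behind the grasp point.
Start: joints at [1.234, 0.321, -0.07, 1.45, 0.023, 1.371, -0.057], TCP at [0.223, -0.61, 0.237] pointing down, gripper open.
Joint ranges: [-2.86, 2.86], [-0.3, 2.09], [-1.38, 1.24], [0.06, 2.45], [-1.56, 4.7], [0.09, 2.05], [-2.69, 2.69]. Speed limits (rad/s): [2.57, 2.57, 3.14, 3.14, 3.14, 3.14, 3.14].

### API

Orientations are given as a rotation vector (axis times angle).
In Python, from bench import ctrl gives the robot as it stands. The module is installed in compiled form; this text tells all that it offers.
- The arm moves only by the tool step_arm, never from a script. Its argument "plan" is a list of rows, each a list of 3 entries, a list of its own where there are three numbers: the turn, a rotation vector about the tool's x, y, z in rad, then the shift along the tool's x, y, z in m, then the closure in counts, from 0 (fully open) to 255 (shut). In form: [[[rx, ry, rz], [x, y, z], hand], ...]. A call has exactly 10 rows; each row is the pose to reach, as a shift and turn from the pose commanded when the call began, along the tool's axes at that moment; what a row does not reach only later rows make up. A row lasts 1/8 s, in which the tool goes at most 62.5 mm and 10.7 degrees, less where a joint would pass 70% of its speed; a pose out of reach is approached as far as the arm can. A call with a gripper value outside its range is refused whole. The fingers move at their own pace and stop on an object; "squeeze" is the grip in N (left out, the last holds). Time passes only in rows, so rows that repeat a pose let the fingers close, or fill a call up. It gives the time, the measured TCP pose, the force and the opening at its end, in the units of the state.
- ctrl.get_state(): the state, without advancing time (a new reading comes with each control period).
- ctrl.get_image(name): name is "scene" or "top"; returns the picture (384x512x3 uint8, red, green, blue); there is no depth.
- ctrl.calibration(name): a dict with "fov_y" (degrees; the focal length in pixels is half the picture's height over the tangent of half this angle, whatever the lens; pixels are square), "cx", "cy" (the principal point, pixels), "k1" (the pictures are not rectified: a ray, as slopes to the right and down, at radius r is drawn at 1 + k1 r^2 times it, then the intrinsics apply), "rvec" (rotation vector, rad) and "tvec" (3), from world to camera coordinates, as OpenCV has them. Camera axes: x right, y down, z forward; pixel columns grow to the right and rows downward; lengths in m; the calibration is good to about 2 mm. A picture is of the moment at which its call begins. calibration takes no time and is no camera call.
- ctrl.close_job(): hands the job in, once; it reports no verdict.
Trained networks look in the newest picture that a camera, given by its name, has taken for a name from the list of things; names that differ only in an ending like _2 or _b are one class to them, and where a whole thing is asked for, a point or a joint stands for the part that bears it (a point fixed in the world has none). Each returns a list of dicts, best first, with "score" (0 to 1); they miss things now and then, are a little off and sometimes report something else, mostly with a low value. They report only what shows in the picture. A call takes as long as a camera call. They do not tell look-alikes from the thing itself.
- ctrl.cut_out(camera, label): "pixels" (384x512 bool, what is visible of it) and "rect" ([left, top, width, height] in pixels, round what is visible of it).
The state is a dict: "time": time; "joint_positions": joint angles; "qd": joint speeds; "joint_torque": joint torques, N m; "position": TCP position; "tool_rot": TCP orientation; "ft_force": force on the tool from outside, world axes, zero at the start; "torque": the same for the moment, N m; "grip_width": opening from 0.0 (shut) to 1.0 (fully open).
Only numpy, scipy, OpenCV 4.12 (cv2) and the standard library are available. Lean on these libraries where they do the work, as an engineer would, in place of code of your own. Each camera call takes 0.05 s, during which the arm holds its last target.

### The job

The three spring eyelet setters in the middle of the shoemaker's bench look alike, but some springs may have gone soft: press each black cap down, at least half its travel, for a moment, to feel its spring; this also pushes in the red tell-tale pin, which stays in. Slide the setters with a strong spring wholly onto the green mat and those with a weak spring wholly onto the orange mat, keeping them standing on the bench all the time without lifting or tipping them, and leave everything else where it is.

Things in the scene. Friction and masses are not known exactly. Their poses are not given: they have to be found in the camera images.
- setter_a: One of three eyelet setters that look exactly alike, loose: dark round base 64 mm across, 16 mm high; grey barrel 44 mm across up to 46 mm (collar 48 mm at 41 to 46 mm); plunger with a black cap 40 mm across, 12 mm thick, top 74 mm above the bench; in its middle a red pin 12 mm across, 5 mm proud. 0.3 to 0.6 kg. Origin: centre of the underside, z up. The letter says nothing about its spring.
- cap_a (a point): Centre of the flat top of the black cap of setter_a (not of the pin on it), 74 mm above the bench at rest; it goes down with the plunger.
- pin_a (a joint): Tell-tale pin of setter_a in m: 0 standing 5 mm proud of the cap (untested), 0.005 pushed in flush. It yields at about 0.8 N, before the plunger does, and stays in.
- plunger_a (a joint): Plunger travel of setter_a in m: 0 at rest, growing as the cap is pressed straight down, 0.010 at the bottom stop. A strong spring pushes back on the cap with 5 N at the start of travel, rising to 15 N at the bottom; a weak one with 1.2 N rising to 3.8 N. Springs back up when let go. Only the push tells which it is; how many are weak is not known.
- setter_b: One of three eyelet setters that look exactly alike, loose: dark round base 64 mm across, 16 mm high; grey barrel 44 mm across up to 46 mm (collar 48 mm at 41 to 46 mm); plunger with a black cap 40 mm across, 12 mm thick, top 74 mm above the bench; in its middle a red pin 12 mm across, 5 mm proud. 0.3 to 0.6 kg. Origin: centre of the underside, z up. The letter says nothing about its spring.
- cap_b (a point): Centre of the flat top of the black cap of setter_b (not of the pin on it), 74 mm above the bench at rest; it goes down with the plunger.
- pin_b (a joint): Tell-tale pin of setter_b in m: 0 standing 5 mm proud of the cap (untested), 0.005 pushed in flush. It yields at about 0.8 N, before the plunger does, and stays in.
- plunger_b (a joint): Plunger travel of setter_b in m: 0 at rest, growing as the cap is pressed straight down, 0.010 at the bottom stop. A strong spring pushes back on the cap with 5 N at the start of travel, rising to 15 N at the bottom; a weak one with 1.2 N rising to 3.8 N. Springs back up when let go. Only the push tells which it is; how many are weak is not known.
- setter_c: One of three eyelet setters that look exactly alike, loose: dark round base 64 mm across, 16 mm high; grey barrel 44 mm across up to 46 mm (collar 48 mm at 41 to 46 mm); plunger with a black cap 40 mm across, 12 mm thick, top 74 mm above the bench; in its middle a red pin 12 mm across, 5 mm proud. 0.3 to 0.6 kg. Origin: centre of the underside, z up. The letter says nothing about its spring.
- cap_c (a point): Centre of the flat top of the black cap of setter_c (not of the pin on it), 74 mm above the bench at rest; it goes down with the plunger.
- pin_c (a joint): Tell-tale pin of setter_c in m: 0 standing 5 mm proud of the cap (untested), 0.005 pushed in flush. It yields at about 0.8 N, before the plunger does, and stays in.
- plunger_c (a joint): Plunger travel of setter_c in m: 0 at rest, growing as the cap is pressed straight down, 0.010 at the bottom stop. A strong spring pushes back on the cap with 5 N at the start of travel, rising to 15 N at the bottom; a weak one with 1.2 N rising to 3.8 N. Springs back up when let go. Only the push tells which it is; how many are weak is not known.
- bay_green: Bay for strong springs: flat green mat on the bench (things slide onto it freely), 300 mm along its x, 150 mm along its y, a wooden rail 25 mm high, 12 mm thick beyond each x end; both long sides open. Fixed, left or right of the setters, a long side roughly facing them. Origin: centre of the mat at bench height, z up. Three setters fit in a row along its x.
- bay_orange: Bay for weak springs: flat orange mat on the bench (things slide onto it freely), 300 mm along its x, 150 mm along its y, a wooden rail 25 mm high, 12 mm thick beyond each x end; both long sides open. Fixed, left or right of the setters, a long side roughly facing them. Origin: centre of the mat at bench height, z up. Three setters fit in a row along its x.
- tin: Round brass-coloured polish tin, 70 mm across, 26 mm high; origin under its centre. Not to be disturbed.
- brush: Brush, 170 mm long, lying flat; origin beneath its middle, handle to its -x. Not to be disturbed.
- spool: Wooden thread spool, 50 mm across, 50 mm high, standing; origin under its centre. Not to be disturbed.
- glue_jar: Amber glue jar with a white lid, 72 mm across, 90 mm high; origin under its centre. Not to be disturbed.
There are look-alikes about, which are no part of the job. Leave any purple or turquoise look-alike of the setter_c alone. Leave any blue look-alike of the setter_b alone.

How it is judged:
By the outcome, as a careful person would: the job done as asked, in the order asked, and still so for the second after the job is handed in, with the robot touching nothing.
It also fails if it takes over 72 s, if anything falls off the work surface, if the arm or the gripper's body presses on something with over 40 N, if the wrist force passes 120 N, or if a joint passes its speed limit or range.

## Working session

There is one attempt and no reset: what is moved stays moved. The work goes in short steps, Python scripts to look and compute and a tool call to move; the robot and the scene stay as the last step left them, time stands still between calls to the robot, and variables do not carry over. Pictures are saved under pics/ and viewed, and the job is handed in when it is done.

Besides the shell and the picture viewer there is one more tool, called after "Request:" by a JSON object that holds its "op" and its "data". step_arm: Moves the arm, as the interface text tells. Its arguments: {"type":"object","properties":{"plan":{"type":"array"},"squeeze":{"type":"number"}},"required":["plan"]}

```bash
mkdir -p pics; python3 - <<'E'
from bench import ctrl
import cv2
for n in("scene","top"):
    im=ctrl.get_image(n); cv2.imwrite(f"pics/{n}0.png",cv2.resize(im[:,:,::-1],None,fx=1.5,fy=1.5)); print(ctrl.calibration(n))
print(ctrl.get_state())
E
```

```text
{'fov_y': 50.16143845578938, 'cx': 259.06544461529796, 'cy': 189.7073273769302, 'k1': 0.01249577582716705, 'rvec': array([ 1.17359888,  2.18129211, -1.11926131]), 'tvec': array([ 0.29952287, -0.20712994,  1.52731986])}
{'fov_y': 49.864100457869476, 'cx': 263.7612710269522, 'cy': 192.90580111991196, 'k1': -0.1306210126822306, 'rvec': array([ 2.14291779, -2.19156945,  0.0894285 ]), 'tvec': array([0.01594089, 0.55782173, 1.17985197])}
{'time': 0.1, 'joint_positions': array([ 1.23407251,  0.32172962, -0.07009275,  1.45151643,  0.02261955,
        1.37077359, -0.05688571]), 'qd': array([ 0.00081904, -0.00104717,  0.00116053, -0.00179099,  0.00091949,
        0.00030918, -0.00130369]), 'joint_torque': array([ 5.13778741e-04, -4.92567873e+01, -4.05530417e-01, -3.13396454e+01,
       -6.41408237e-02,  3.94438673e-02,  8.09658150e-05]), 'position': array([ 0.22318819, -0.61000642,  0.23560178]), 'tool_rot': array([-3.09180112e+00, -5.48054801e-01,  6.13527197e-04]), 'ft_force': array([ 1.05019635,  0.19581492, -0.38904426]), 'torque': array([ 0.05455844,  0.01608727, -0.04623073]), 'grip_width': 1.002023567994084}
```

View pics/top0.png

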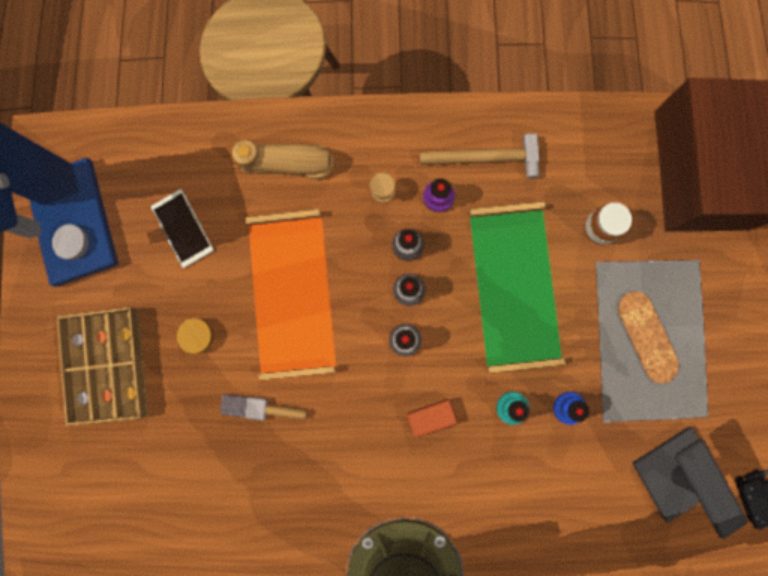

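View pics/scene0.png

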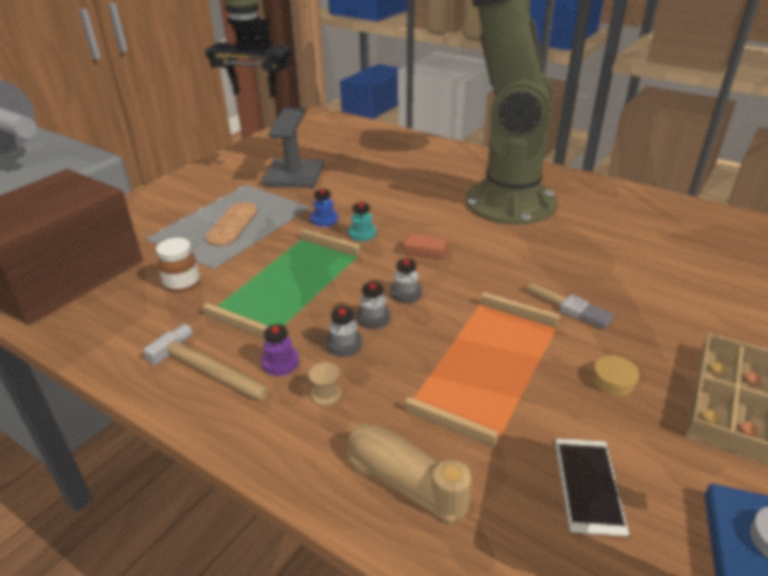

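The top view shows the three grey setters at (408,243), (409,289) and (405,340), orange mat to the left (+y) and green to the right (-y). The purple, turquoise and blue look-alikes stand at (439,195), (513,408) and (571,408). Next I measure.

```bash
cat > h.py <<'E'
from bench import ctrl
import numpy as np, cv2
from scipy.spatial.transform import Rotation as R
def cam(n):
    c=ctrl.calibration(n); f=192/np.tan(np.radians(c['fov_y'])/2)
    K=np.array([[f,0,c['cx']],[0,f,c['cy']],[0,0,1.]])
    return K,np.array([c['k1'],0,0,0,0.]),np.array(c['rvec']),np.array(c['tvec'])
def toplane(n,uv,z):
    K,D,r,t=cam(n); uv=np.array(uv,float).reshape(-1,1,2)
    p=cv2.undistortPoints(uv,K,D)[:,0]; Rm=R.from_rotvec(r).as_matrix()
    d=np.c_[p,np.ones(len(p))]@Rm; o=-Rm.T@t
    s=(z-o[2])/d[:,2]; return o+s[:,None]*d
def proj(n,P):
    K,D,r,t=cam(n); return cv2.projectPoints(np.array(P,float).reshape(-1,1,3),r,t,K,D)[0][:,0]
def blobs(im,lo,hi,amin=5):
    hsv=cv2.cvtColor(im,cv2.COLOR_RGB2HSV); m=cv2.inRange(hsv,np.array(lo),np.array(hi))
    return m,hsv
def pins(n,im,z=0.079):
    i=im.astype(int); m=((i[:,:,0]>120)&(i[:,:,1]<75)&(i[:,:,2]<75)).astype(np.uint8)
    k,l,s,c=cv2.connectedComponentsWithStats(m)
    return [(c[j].round(1),s[j,4],toplane(n,c[j],z)[0].round(4)) for j in range(1,k) if s[j,4]>6]
E
python3 - <<'E'
from h import *
for n in("top","scene"):
    im=ctrl.get_image(n)
    print(n)
    for p in pins(n,im): print(p)
    for name,lo,hi in(("green",(50,120,60),(75,255,255)),("orange",(6,215,200),(16,255,255))):
        m,_=blobs(im,lo,hi); cs=max(cv2.findContours(m,0,2)[0],key=cv2.contourArea)
        q=cv2.approxPolyDP(cs,6,True)[:,0]
        print(name,q.tolist(),toplane(n,q,0.0)[:,:2].round(3).tolist())
    for l in("setter_a","cap_a","tin","brush","spool","glue_jar"):
        for d in ctrl.cut_out(n,l)[:7]:
            r=d['rect'];ys,xs=np.nonzero(d['pixels'])
            c=(xs.mean(),ys.mean()) if len(xs) else (0,0)
            zz={'setter_a':.03,'cap_a':.074,'glue_jar':.05,'spool':.03}.get(l,.015)
            print(l,round(d['score'],2),np.round(r),toplane(n,c,zz)[0][:2].round(3))
E
```

```text
top
(array([100.9,   3.6]), np.int32(9), array([1.1559, 0.4962, 0.079 ]))
(array([398.7,   0.9]), np.int32(7), array([ 1.1329, -0.4223,  0.079 ]))
(array([114.6,   6.7]), np.int32(12), array([1.1411, 0.4507, 0.079 ]))
(array([400.1,   7.5]), np.int32(8), array([ 1.1102, -0.4245,  0.079 ]))
(array([50.6, 10. ]), np.int32(8), array([1.1504, 0.6651, 0.079 ]))
(array([132. ,  15.7]), np.int32(7), array([1.1056, 0.3932, 0.079 ]))
(array([420.1,  15.3]), np.int32(7), array([ 1.0853, -0.4852,  0.079 ]))
(array([400.3,  17.1]), np.int32(7), array([ 1.0777, -0.4219,  0.079 ]))
(array([410.6,  17.4]), np.int32(8), array([ 1.0775, -0.4543,  0.079 ]))
(array([99.4, 20.9]), np.int32(9), array([1.0962, 0.4967, 0.079 ]))
(array([309.1,  26.6]), np.int32(14), array([ 1.0465, -0.1429,  0.079 ]))
(array([268.9,  25.6]), np.int32(8), array([ 1.0521, -0.0233,  0.079 ]))
(array([272.2,  28.9]), np.int32(17), array([ 1.041, -0.033,  0.079]))
(array([388.6,  41.4]), np.int32(7), array([ 0.9975, -0.3786,  0.079 ]))
(array([57.4, 45.5]), np.int32(8), array([1.0247, 0.6299, 0.079 ]))
(array([419.4,  45.9]), n
[... 4797 characters left out ...]
134.  34.  31.] [ 0.677 -0.412]
scene
(array([240.3, 135.8]), np.int32(9), array([ 0.3269, -0.2156,  0.079 ]))
(array([270.8, 173.8]), np.int32(12), array([ 0.4632, -0.0097,  0.079 ]))
(array([248., 190.]), np.int32(9), array([ 0.5635, -0.019 ,  0.079 ]))
(array([227.8, 207.4]), np.int32(16), array([ 0.6539, -0.0192,  0.079 ]))
(array([183.1, 218.9]), np.int32(16), array([ 0.7508, -0.084 ,  0.079 ]))
green [[233, 172], [201, 162], [157, 198], [165, 199], [164, 209], [189, 213]] [[0.421, -0.181], [0.43, -0.307], [0.656, -0.287], [0.646, -0.263], [0.682, -0.232], [0.657, -0.16]]Traceback (most recent call last):
  File "<stdin>", line 7, in <module>
ValueError: max() iterable argument is empty
```

Request:
{"op": "step_arm", "data": {"plan": [[[0, 0, 0.05], [0.04, -0.027, 0], 255], [[0, 0, 0.1], [0.09, -0.06, 0], 255], [[0, 0, 0.2], [0.14, -0.094, 0], 255], [[0, 0, 0.3], [0.19, -0.127, 0], 255], [[0, 0, 0.351], [0.24, -0.161, 0], 255], [[0, 0, 0.351], [0.29, -0.195, 0], 255], [[0, 0, 0.351], [0.34, -0.228, 0], 255], [[0, 0, 0.351], [0.39, -0.262, 0], 255], [[0, 0, 0.351], [0.44, -0.295, 0], 255], [[0, 0, 0.351], [0.48, -0.322, 0], 255]], "squeeze": 20}}

```text
time: 1.75
position: [0.5647, -0.1406, 0.2369]
tool_rot: [-3.142, -0.002, -0.002]
ft_force: [-0.3, -1.1, -0.5]
grip_width: 0.019
```

Request:
{"op": "step_arm", "data": {"plan": [[[0, 0, 0], [0.02, -0.025, 0.01], 255], [[0, 0, 0], [0.045, -0.06, 0.03], 255], [[0, 0, 0], [0.07, -0.095, 0.06], 255], [[0, 0, 0], [0.085, -0.115, 0.1], 255], [[0, 0, 0], [0.088, -0.12, 0.125], 255], [[0, 0, 0], [0.088, -0.12, 0.128], 255], [[0, 0, 0], [0.088, -0.12, 0.128], 255], [[0, 0, 0], [0.088, -0.12, 0.128], 255], [[0, 0, 0], [0.088, -0.12, 0.128], 255], [[0, 0, 0], [0.088, -0.12, 0.128], 255]]}}

```text
time: 3.0
position: [0.6518, -0.0234, 0.1093]
tool_rot: [3.141, -0.001, 0.002]
ft_force: [0.4, -0.1, 0.6]
grip_width: 0.004
```

```bash
python3 - <<'E'
from h import *
s=ctrl.get_state(); print(s['time'],s['position'],s['tool_rot'],s['ft_force'])
im=ctrl.get_image("scene"); cv2.imwrite("pics/s1.png",cv2.resize(im[100:290,130:380,::-1],None,fx=3,fy=3))
E
```

```text
3.0 [ 0.65175187 -0.02343912  0.10928472] [ 3.14120773e+00 -9.56839038e-04  1.73472413e-03] [ 0.40784772 -0.09239342  0.56932148]
```

View pics/s1.png

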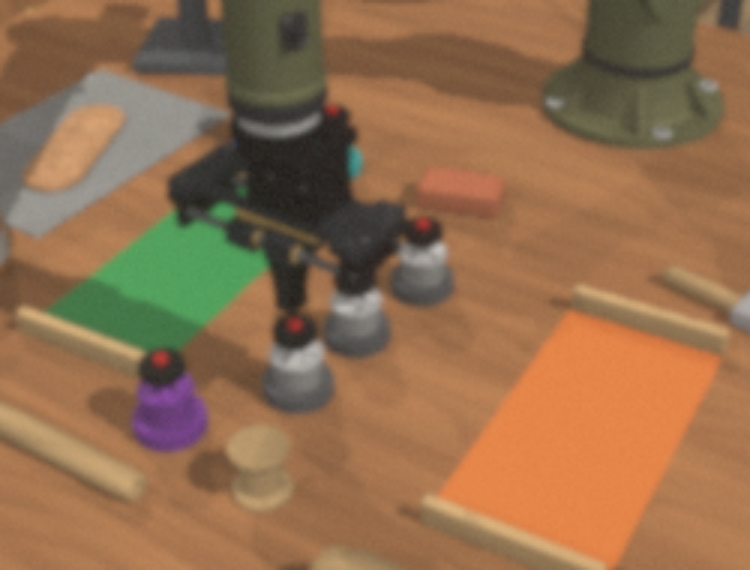

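Request:
{"op": "step_arm", "data": {"plan": [[[0, 0, 0], [0, -0.003, 0], 255], [[0, 0, 0], [0, -0.003, 0.008], 255], [[0, 0, 0], [0, -0.003, 0.014], 255], [[0, 0, 0], [0, -0.003, 0.018], 255], [[0, 0, 0], [0, -0.003, 0.022], 255], [[0, 0, 0], [0, -0.003, 0.026], 255], [[0, 0, 0], [0, -0.003, 0.029], 255], [[0, 0, 0], [0, -0.003, 0.029], 255], [[0, 0, 0], [0, -0.003, 0.029], 255], [[0, 0, 0], [0, -0.003, 0.029], 255]]}}

```text
time: 4.3
position: [0.6513, -0.02, 0.0815]
tool_rot: [3.141, -0.0, -0.001]
ft_force: [-5.8, 0.2, 11.1]
grip_width: 0.004
```

```bash
python3 - <<'E'
from h import *
s=ctrl.get_state(); print(s['time'],s['position'],s['tool_rot'],s['ft_force'],s['torque'])
im=ctrl.get_image("scene"); cv2.imwrite("pics/s2.png",cv2.resize(im[100:290,130:380,::-1],None,fx=3,fy=3))
s=ctrl.get_state(); print(s['time'],s['position'],s['tool_rot'],s['ft_force'],s['torque'])
E
```

```text
4.3 [ 0.65127983 -0.0200389   0.08153462] [ 3.14085202e+00 -3.20012214e-04 -5.77053486e-04] [-5.77720603  0.19314074 11.12257957] [0.02127398 1.32852761 0.00483123]
4.35 [ 0.65130827 -0.02002611  0.08157115] [ 3.14087148e+00 -2.95912745e-04 -4.48505640e-04] [-5.75620454 -0.16894018 12.12311677] [ 0.02375127  1.347251   -0.01537038]
```

View pics/s2.png

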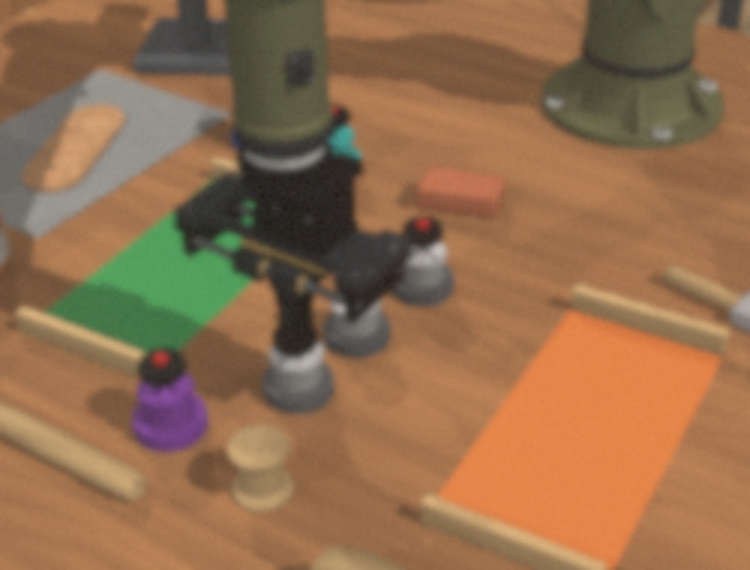

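Strong (11–12 N at about 6.5 mm of travel). On to the middle one.

Request:
{"op": "step_arm", "data": {"plan": [[[0, 0, 0], [0, 0, -0.03], 255], [[0, 0, 0], [-0.03, 0, -0.03], 255], [[0, 0, 0], [-0.07, 0, -0.03], 255], [[0, 0, 0], [-0.089, 0, -0.03], 255], [[0, 0, 0], [-0.089, 0, -0.02], 255], [[0, 0, 0], [-0.089, 0, -0.012], 255], [[0, 0, 0], [-0.089, 0, -0.006], 255], [[0, 0, 0], [-0.089, 0, -0.001], 255], [[0, 0, 0], [-0.089, 0, 0], 255], [[0, 0, 0], [-0.089, 0, 0], 255]]}}

```text
time: 5.6
position: [0.5632, -0.0203, 0.0807]
tool_rot: [3.141, -0.001, -0.0]
ft_force: [-5.1, -0.2, 12.3]
grip_width: 0.003
```

```bash
python3 - <<'E'
from h import *
im=ctrl.get_image("scene"); cv2.imwrite("pics/s3.png",cv2.resize(im[100:290,130:380,::-1],None,fx=3,fy=3))
s=ctrl.get_state(); print(s['time'],s['position'],s['tool_rot'],s['ft_force'],s['torque'])
E
```

```text
5.65 [ 0.56323485 -0.02026297  0.08076937] [ 3.14091258e+00 -4.57705421e-04 -2.35412902e-04] [-5.8873094  -0.56633823 11.98864923] [-0.19334249  1.1111915  -0.03400658]
```

View pics/s3.png

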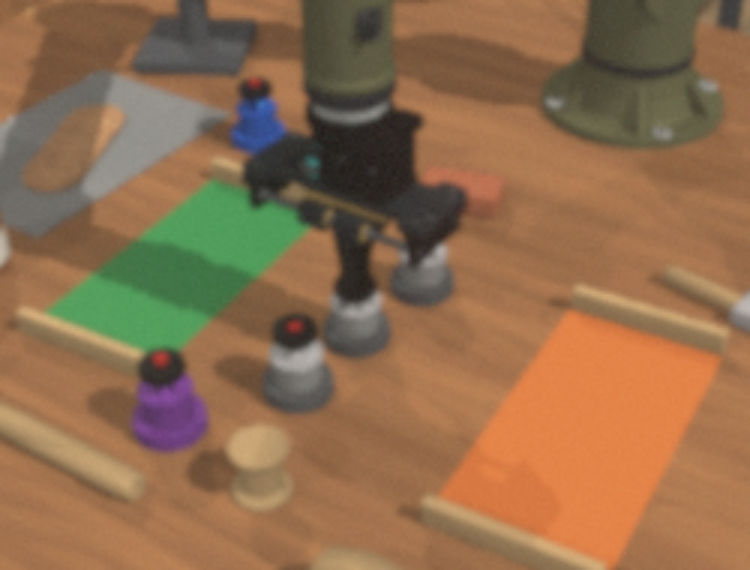

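Strong too: 12 N at about 7 mm, and the first setter's pin now sits flush. Third one next.

Request:
{"op": "step_arm", "data": {"plan": [[[0, 0, 0], [0, 0, -0.03], 255], [[0, 0, 0], [-0.04, -0.004, -0.03], 255], [[0, 0, 0], [-0.08, -0.008, -0.03], 255], [[0, 0, 0], [-0.101, -0.009, -0.03], 255], [[0, 0, 0], [-0.101, -0.009, -0.02], 255], [[0, 0, 0], [-0.101, -0.009, -0.012], 255], [[0, 0, 0], [-0.101, -0.009, -0.006], 255], [[0, 0, 0], [-0.101, -0.009, -0.001], 255], [[0, 0, 0], [-0.101, -0.009, 0], 255], [[0, 0, 0], [-0.101, -0.009, 0], 255]]}}

```text
time: 6.9
position: [0.4622, -0.011, 0.0799]
tool_rot: [-3.142, 0.0, -0.002]
ft_force: [0.4, 0.1, 2.6]
grip_width: 0.007
```

```bash
python3 - <<'E'
from h import *
im=ctrl.get_image("scene"); cv2.imwrite("pics/s4.png",cv2.resize(im[100:290,130:380,::-1],None,fx=3,fy=3))
s=ctrl.get_state(); print(s['time'],s['position'],s['tool_rot'],s['ft_force'],s['torque'])
E
```

```text
6.95 [ 0.46225592 -0.01102201  0.07999177] [ 3.14153605e+00 -1.70235100e-04  2.30155579e-03] [ 1.47485734 -0.2813819   3.52608566] [-0.03381039 -0.34381636  0.01219507]
```

View pics/s4.png

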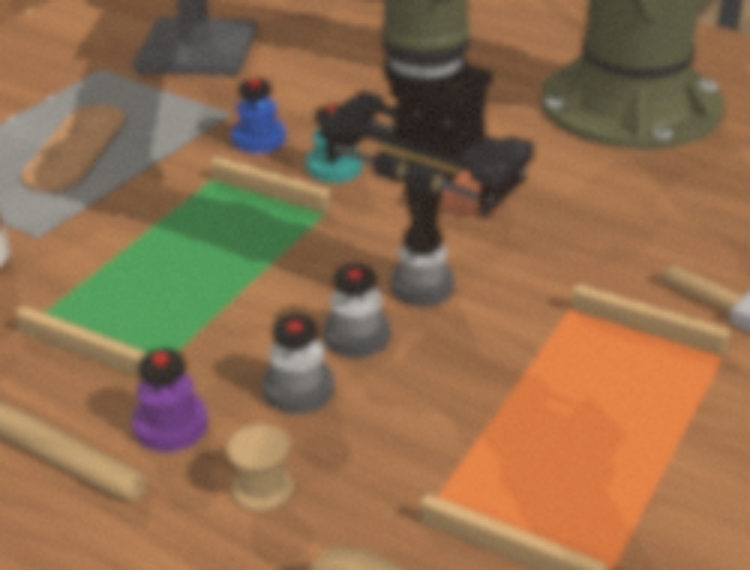

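Weak: about 3 N at 8 mm, so the nearest setter goes to orange and the other two to green. Opening and straddling it.

Request:
{"op": "step_arm", "data": {"plan": [[[0, 0, 0], [0, 0, -0.03], 255], [[0, 0, 0], [0, 0, -0.035], 0], [[0, 0, 0], [0, 0, -0.035], 0], [[0, 0, 0], [0, 0, -0.035], 0], [[0, 0, 0], [0, 0, -0.035], 0], [[0, 0, 0], [0, 0, -0.035], 0], [[0, 0, 0], [0, 0, -0.035], 0], [[0, 0, 0], [0, 0, -0.035], 0], [[0, 0, 0], [0, 0, -0.035], 0], [[0, 0, 0], [0, 0, -0.035], 0]]}}

```text
time: 8.2
position: [0.4615, -0.0111, 0.1145]
tool_rot: [3.141, -0.0, 0.0]
ft_force: [0.8, 0.0, 0.1]
grip_width: 0.942
```

```bash
python3 - <<'E'
from h import *
im=ctrl.get_image("scene"); cv2.imwrite("pics/s5.png",cv2.resize(im[100:290,130:380,::-1],None,fx=3,fy=3))
for p in pins("scene",im,.074): 
    print(p)
s=ctrl.get_state(); print(s['time'],s['position'],s['grip_width'])
E
```

```text
(array([247.8, 191. ]), np.int32(10), array([ 0.5621, -0.0209,  0.074 ]))
(array([227.8, 208.2]), np.int32(13), array([ 0.6517, -0.0208,  0.074 ]))
(array([183.1, 219.2]), np.int32(19), array([ 0.7475, -0.088 ,  0.074 ]))
8.25 [ 0.46149127 -0.01106039  0.11455914] 0.963142775729966
```

View pics/s5.png

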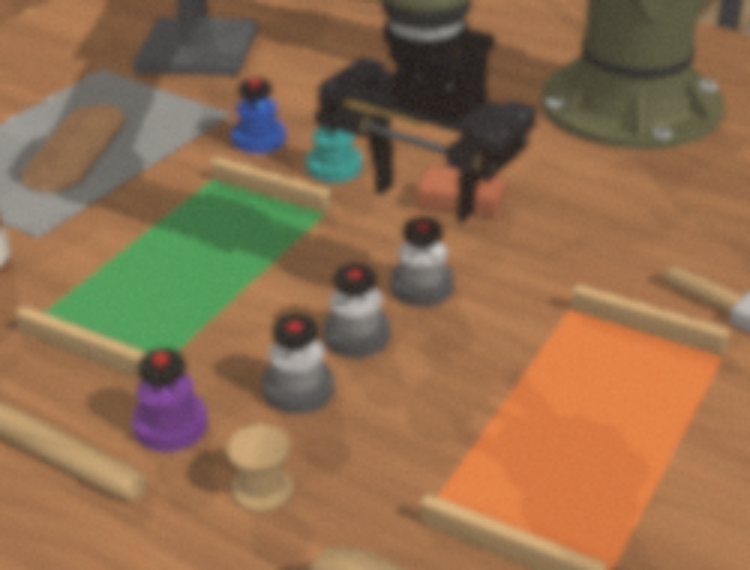

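The three setters stand where measured and the fingers are open over the nearest one. Descend and close gently.

Request:
{"op": "step_arm", "data": {"plan": [[[0, 0, 0], [0, 0, 0.03], 0], [[0, 0, 0], [0, 0, 0.055], 0], [[0, 0, 0], [0, 0, 0.068], 0], [[0, 0, 0], [0, 0, 0.074], 0], [[0, 0, 0], [0, 0, 0.074], 255], [[0, 0, 0], [0, 0, 0.074], 255], [[0, 0, 0], [0, 0, 0.074], 255], [[0, 0, 0], [0, 0, 0.074], 255], [[0, 0, 0], [0, 0, 0.074], 255], [[0, 0, 0], [0, 0, 0.074], 255]], "squeeze": 5}}

```text
time: 9.5
position: [0.4617, -0.0115, 0.0407]
tool_rot: [3.141, -0.001, 0.0]
ft_force: [-0.4, -1.5, 1.7]
grip_width: 0.547
```

```bash
python3 - <<'E'
from h import *
im=ctrl.get_image("scene"); cv2.imwrite("pics/s6.png",cv2.resize(im[100:290,130:380,::-1],None,fx=3,fy=3))
s=ctrl.get_state(); print(s['time'],s['position'],s['grip_width'],s['ft_force'])
E
```

```text
9.55 [ 0.4616463  -0.01147379  0.04072757] 0.5460670839206381 [-0.33040903 -1.06376726  2.55694759]
```

View pics/s6.png

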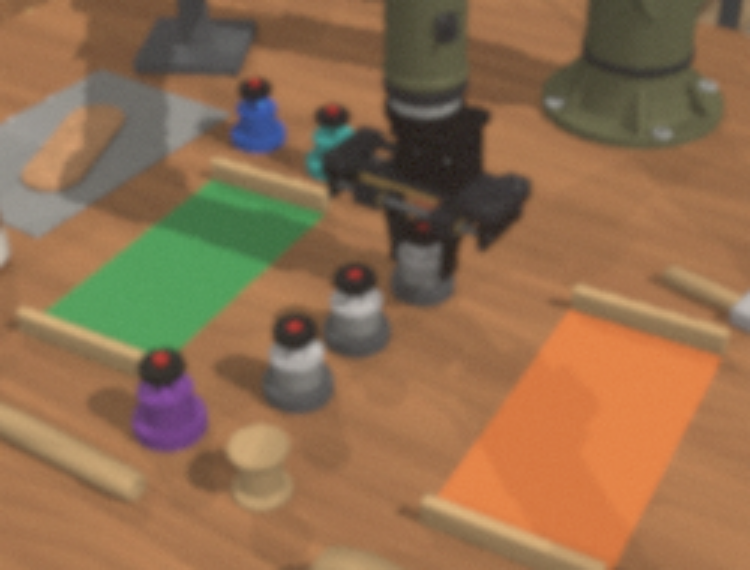

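Gripped on the 48 mm collar (opening 0.547 × 87 = 47.6 mm). Sliding to the orange mat with a slight downward bias.

Request:
{"op": "step_arm", "data": {"plan": [[[0, 0, 0], [0, -0.008, 0.001], 255], [[0, 0, 0], [0.001, -0.03, 0.001], 255], [[0, 0, 0], [0.003, -0.06, 0.001], 255], [[0, 0, 0], [0.006, -0.09, 0.001], 255], [[0, 0, 0], [0.008, -0.12, 0.001], 255], [[0, 0, 0], [0.01, -0.15, 0.001], 255], [[0, 0, 0], [0.012, -0.18, 0.001], 255], [[0, 0, 0], [0.013, -0.205, 0.001], 255], [[0, 0, 0], [0.013, -0.217, 0.001], 255], [[0, 0, 0], [0.013, -0.217, 0.001], 255]]}}

```text
time: 10.8
position: [0.4751, 0.2061, 0.04]
tool_rot: [3.141, 0.001, 0.001]
ft_force: [0.5, -1.8, 5.2]
grip_width: 0.549
```

```bash
python3 - <<'E'
from h import *
for n in("scene","top"):
    im=ctrl.get_image(n); c=im[100:290,130:380,::-1] if n=="scene" else im[90:300,130:400,::-1]
    cv2.imwrite(f"pics/{n}7.png",cv2.resize(c,None,fx=2.8,fy=2.8))
s=ctrl.get_state(); print(s['time'],s['position'],s['grip_width'],s['ft_force'])
E
```

```text
10.9 [0.47506577 0.20611923 0.03993518] 0.5435198164198632 [ 0.61735475 -0.37347983  5.27651139]
```

View pics/scene7.png

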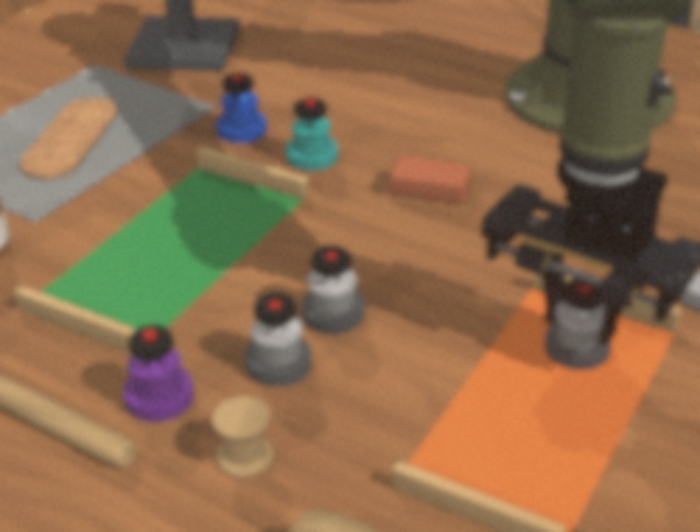

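View pics/top7.png

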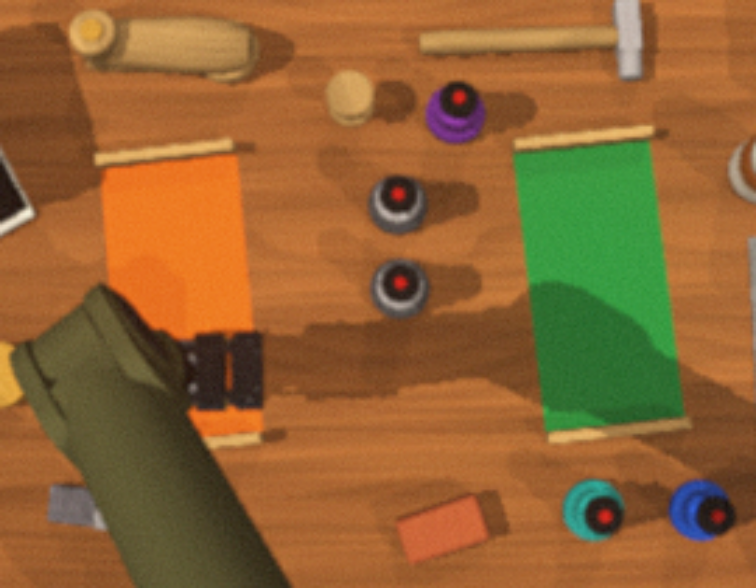

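It stands on the orange mat. Release and rise.

Request:
{"op": "step_arm", "data": {"plan": [[[0, 0, 0], [0, 0, -0.001], 0], [[0, 0, 0], [0, 0, -0.001], 0], [[0, 0, 0], [0, 0, -0.001], 0], [[0, 0, 0], [0, 0, -0.001], 0], [[0, 0, 0], [0, 0, -0.001], 0], [[0, 0, 0], [0, 0, -0.005], 0], [[0, 0, 0], [0, 0, -0.03], 0], [[0, 0, 0], [0, 0, -0.075], 0], [[0, 0, 0], [0.02, 0.04, -0.085], 0], [[0, 0, 0], [0.05, 0.1, -0.085], 0]]}}

```text
time: 12.15
position: [0.5237, 0.1112, 0.1268]
tool_rot: [-3.141, -0.007, -0.007]
ft_force: [0.6, -0.2, -0.6]
grip_width: 0.999
```

Request:
{"op": "step_arm", "data": {"plan": [[[0, 0, 0], [0.02, 0.05, 0], 0], [[0, 0, 0], [0.03, 0.1, 0], 0], [[0, 0, 0], [0.037, 0.125, 0], 0], [[0, 0, 0], [0.037, 0.127, 0], 0], [[0, 0, 0], [0.037, 0.127, 0], 0], [[0, 0, 0], [0.037, 0.127, 0], 0], [[0, 0, 0], [0.037, 0.127, 0], 0], [[0, 0, 0], [0.037, 0.127, 0], 0], [[0, 0, 0], [0.037, 0.127, 0], 0], [[0, 0, 0], [0.037, 0.127, 0], 0]]}}

```text
time: 13.4
position: [0.5594, -0.017, 0.1245]
tool_rot: [3.142, -0.0, -0.0]
ft_force: [-0.3, 0.3, 0.3]
grip_width: 1.0
```

```bash
python3 - <<'E'
from h import *
for n in("scene","top"):
    im=ctrl.get_image(n); c=im[100:290,130:380,::-1] if n=="scene" else im[90:300,130:400,::-1]
    cv2.imwrite(f"pics/{n}8.png",cv2.resize(c,None,fx=2.8,fy=2.8))
    if n=="scene":
        for p in pins(n,im,.074): print(p)
s=ctrl.get_state(); print(s['time'],s['position'],s['grip_width'],s['ft_force'])
E
```

```text
(array([338.5, 202.8]), np.int32(10), array([0.4761, 0.2078, 0.074 ]))
(array([227.8, 208.1]), np.int32(12), array([ 0.6512, -0.0212,  0.074 ]))
(array([183.1, 219.2]), np.int32(19), array([ 0.7475, -0.088 ,  0.074 ]))
13.5 [ 0.55941845 -0.01702171  0.12449457] 1.000368310698544 [0.35065668 0.07795751 0.01048984]
```

View pics/scene8.png

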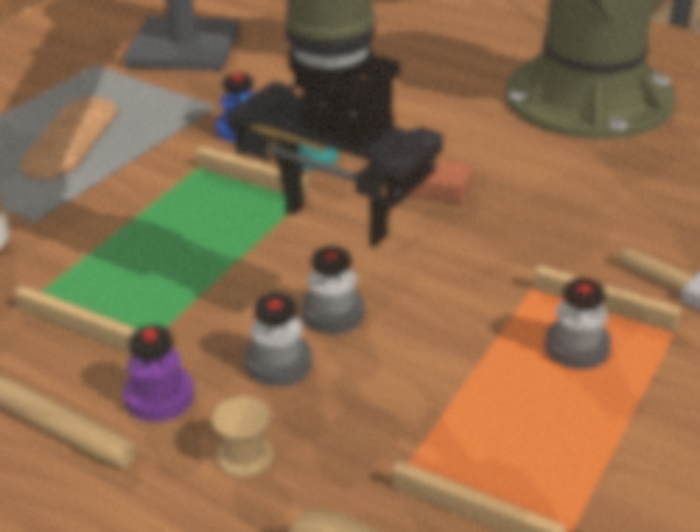

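View pics/top8.png

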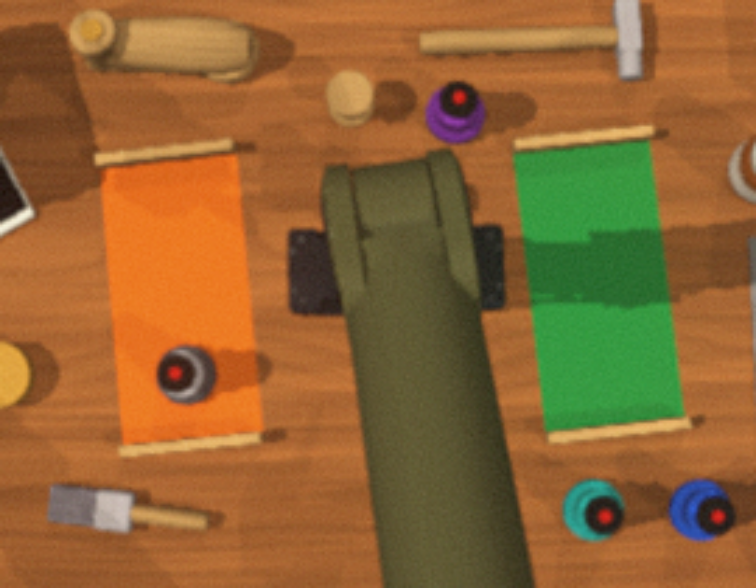

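The weak setter stands wholly on orange. Now the middle one.

Request:
{"op": "step_arm", "data": {"plan": [[[0, 0, 0], [0.003, 0.004, 0.03], 0], [[0, 0, 0], [0.003, 0.004, 0.06], 0], [[0, 0, 0], [0.003, 0.004, 0.078], 0], [[0, 0, 0], [0.003, 0.004, 0.084], 0], [[0, 0, 0], [0.003, 0.004, 0.084], 255], [[0, 0, 0], [0.003, 0.004, 0.084], 255], [[0, 0, 0], [0.003, 0.004, 0.084], 255], [[0, 0, 0], [0.003, 0.004, 0.084], 255], [[0, 0, 0], [0.003, 0.004, 0.084], 255], [[0, 0, 0], [0.003, 0.004, 0.084], 255]], "squeeze": 5}}

```text
time: 14.75
position: [0.5627, -0.0213, 0.0409]
tool_rot: [3.141, -0.001, 0.001]
ft_force: [0.2, -0.6, 1.7]
grip_width: 0.548
```

```bash
python3 - <<'E'
from h import *
im=ctrl.get_image("scene"); cv2.imwrite("pics/s9.png",cv2.resize(im[100:290,130:380,::-1],None,fx=3,fy=3))
s=ctrl.get_state(); print(s['time'],s['position'],s['grip_width'],s['ft_force'])
E
```

```text
14.8 [ 0.56262997 -0.02130682  0.0408236 ] 0.5454445289024754 [-0.06527469 -0.99056116  3.0264518 ]
```

View pics/s9.png

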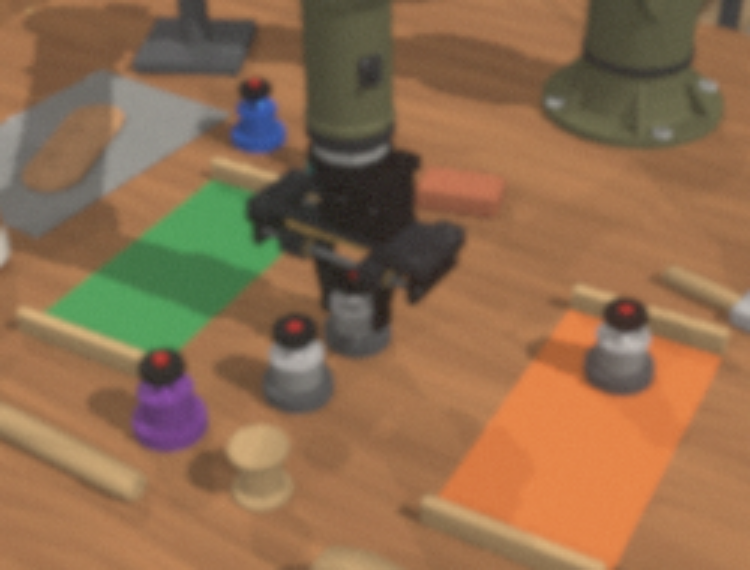

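Gripped. Slide to green.

Request:
{"op": "step_arm", "data": {"plan": [[[0, 0, 0], [0, 0.008, 0.001], 255], [[0, 0, 0], [-0.004, 0.03, 0.001], 255], [[0, 0, 0], [-0.008, 0.06, 0.001], 255], [[0, 0, 0], [-0.013, 0.09, 0.001], 255], [[0, 0, 0], [-0.018, 0.12, 0.001], 255], [[0, 0, 0], [-0.022, 0.15, 0.001], 255], [[0, 0, 0], [-0.026, 0.18, 0.001], 255], [[0, 0, 0], [-0.029, 0.203, 0.001], 255], [[0, 0, 0], [-0.03, 0.214, 0.001], 255], [[0, 0, 0], [-0.03, 0.214, 0.001], 255]]}}

```text
time: 16.05
position: [0.5335, -0.2348, 0.0404]
tool_rot: [-3.141, 0.001, -0.003]
ft_force: [-0.7, 1.3, 4.6]
grip_width: 0.545
```

Request:
{"op": "step_arm", "data": {"plan": [[[0, 0, 0], [0, 0, -0.001], 0], [[0, 0, 0], [0, 0, -0.001], 0], [[0, 0, 0], [0, 0, -0.001], 0], [[0, 0, 0], [0, 0, -0.001], 0], [[0, 0, 0], [0, 0, -0.001], 0], [[0, 0, 0], [0, 0, -0.005], 0], [[0, 0, 0], [0, 0, -0.03], 0], [[0, 0, 0], [0, 0, -0.075], 0], [[0, 0, 0], [0.02, -0.04, -0.085], 0], [[0, 0, 0], [0.05, -0.09, -0.085], 0]]}}

```text
time: 17.3
position: [0.5834, -0.1465, 0.1267]
tool_rot: [3.139, -0.008, 0.005]
ft_force: [1.2, -0.2, 0.6]
grip_width: 1.0
```

Request:
{"op": "step_arm", "data": {"plan": [[[0, 0, 0], [0.03, -0.05, 0], 0], [[0, 0, 0], [0.055, -0.09, 0], 0], [[0, 0, 0], [0.068, -0.115, 0], 0], [[0, 0, 0], [0.07, -0.123, 0], 0], [[0, 0, 0], [0.07, -0.123, 0], 0], [[0, 0, 0], [0.07, -0.123, 0], 0], [[0, 0, 0], [0.07, -0.123, 0], 0], [[0, 0, 0], [0.07, -0.123, 0], 0], [[0, 0, 0], [0.07, -0.123, 0], 0], [[0, 0, 0], [0.07, -0.123, 0], 0]]}}

```text
time: 18.55
position: [0.6524, -0.0221, 0.1245]
tool_rot: [3.141, -0.0, -0.0]
ft_force: [-0.0, -0.1, 0.3]
grip_width: 0.998
```

```bash
python3 - <<'E'
from h import *
for n in("scene","top"):
    im=ctrl.get_image(n); c=im[100:290,130:380,::-1] if n=="scene" else im[90:300,130:400,::-1]
    cv2.imwrite(f"pics/{n}10.png",cv2.resize(c,None,fx=2.8,fy=2.8))
    if n=="scene":
        for p in pins(n,im,.074): print(p)
s=ctrl.get_state(); print(s['time'],s['position'],s['grip_width'],s['ft_force'])
E
```

```text
(array([338.5, 202.8]), np.int32(10), array([0.4761, 0.2078, 0.074 ]))
(array([183., 219.]), np.int32(21), array([ 0.747 , -0.0887,  0.074 ]))
18.65 [ 0.65243273 -0.02196573  0.12451711] 0.9997134040043248 [-0.22986115  0.09873083 -1.24905154]
```

View pics/scene10.png

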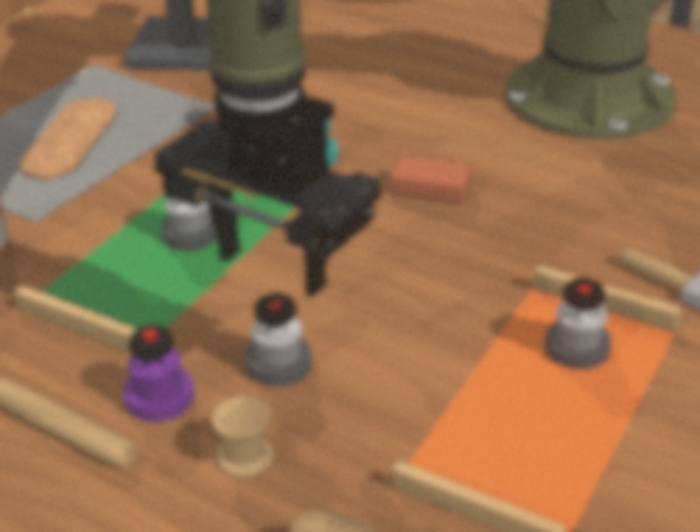

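View pics/top10.png

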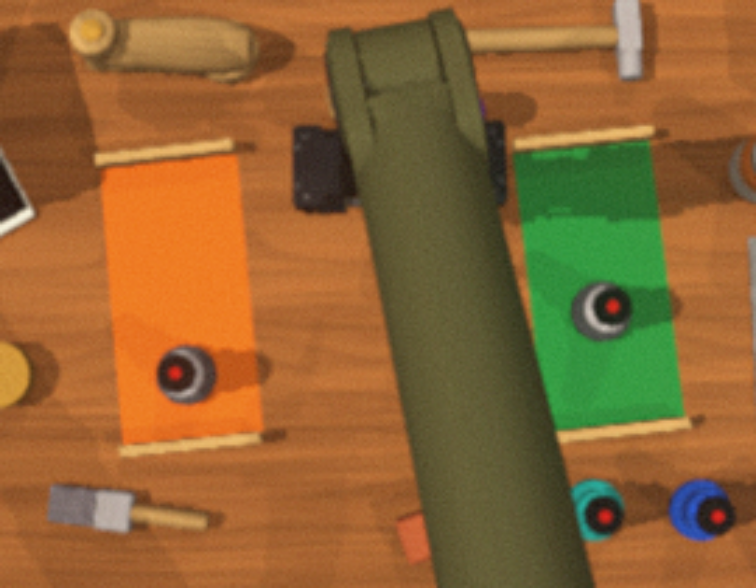

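The middle setter stands on green. Now the last one.

Request:
{"op": "step_arm", "data": {"plan": [[[0, 0, 0], [0, 0, 0.03], 0], [[0, 0, 0], [0, 0, 0.06], 0], [[0, 0, 0], [0, 0, 0.078], 0], [[0, 0, 0], [0, 0, 0.084], 0], [[0, 0, 0], [0, 0, 0.084], 255], [[0, 0, 0], [0, 0, 0.084], 255], [[0, 0, 0], [0, 0, 0.084], 255], [[0, 0, 0], [0, 0, 0.084], 255], [[0, 0, 0], [0, 0, 0.084], 255], [[0, 0, 0], [0, 0, 0.084], 255]], "squeeze": 5}}

```text
time: 19.9
position: [0.6526, -0.0221, 0.0408]
tool_rot: [3.141, -0.001, 0.001]
ft_force: [-0.8, 0.0, 1.2]
grip_width: 0.549
```

Request:
{"op": "step_arm", "data": {"plan": [[[0, 0, 0], [0, 0.008, 0.001], 255], [[0, 0, 0], [-0.002, 0.03, 0.001], 255], [[0, 0, 0], [-0.004, 0.06, 0.001], 255], [[0, 0, 0], [-0.006, 0.09, 0.001], 255], [[0, 0, 0], [-0.009, 0.12, 0.001], 255], [[0, 0, 0], [-0.012, 0.15, 0.001], 255], [[0, 0, 0], [-0.015, 0.18, 0.001], 255], [[0, 0, 0], [-0.017, 0.2, 0.001], 255], [[0, 0, 0], [-0.017, 0.207, 0.001], 255], [[0, 0, 0], [-0.017, 0.207, 0.001], 255]]}}

```text
time: 21.15
position: [0.6362, -0.2279, 0.0405]
tool_rot: [-3.14, -0.0, -0.002]
ft_force: [-0.2, 1.8, 3.7]
grip_width: 0.544
```

Request:
{"op": "step_arm", "data": {"plan": [[[0, 0, 0], [0, 0, -0.001], 0], [[0, 0, 0], [0, 0, -0.001], 0], [[0, 0, 0], [0, 0, -0.001], 0], [[0, 0, 0], [0, 0, -0.001], 0], [[0, 0, 0], [0, 0, -0.001], 0], [[0, 0, 0], [0, 0, -0.005], 0], [[0, 0, 0], [0, 0, -0.03], 0], [[0, 0, 0], [0, 0, -0.075], 0], [[0, 0, 0], [0, -0.04, -0.1], 0], [[0, 0, 0], [0, -0.09, -0.12], 0]]}}

```text
time: 22.4
position: [0.6358, -0.1398, 0.1615]
tool_rot: [3.14, -0.006, 0.003]
ft_force: [0.4, 0.6, 0.3]
grip_width: 0.998
```

Request:
{"op": "step_arm", "data": {"plan": [[[0, 0, 0], [0, -0.06, -0.04], 0], [[0, 0, 0], [0, -0.11, -0.06], 0], [[0, 0, 0], [0, -0.16, -0.08], 0], [[0, 0, 0], [0, -0.2, -0.1], 0], [[0, 0, 0], [0, -0.22, -0.1], 0], [[0, 0, 0], [0, -0.22, -0.1], 0], [[0, 0, 0], [0, -0.22, -0.1], 0], [[0, 0, 0], [0, -0.22, -0.1], 0], [[0, 0, 0], [0, -0.22, -0.1], 0], [[0, 0, 0], [0, -0.22, -0.1], 0]]}}

```text
time: 23.65
position: [0.6355, 0.0804, 0.2594]
tool_rot: [3.141, -0.002, -0.0]
ft_force: [0.0, -0.1, 0.1]
grip_width: 1.002
```

```bash
python3 - <<'E'
from h import *
for n in("scene","top"):
    im=ctrl.get_image(n); c=im[100:290,110:380,::-1] if n=="scene" else im[90:300,110:430,::-1]
    cv2.imwrite(f"pics/{n}11.png",cv2.resize(c,None,fx=2.5,fy=2.5))
    for p in pins(n,im,.074):
        if n=="scene" or p[2][1]<-.15 and .45<p[2][0]<.7: print(n,p)
    for l,zz in(("tin",.015),("brush",.015),("spool",.03),("glue_jar",.05)):
        for d in ctrl.cut_out(n,l)[:1]:
            ys,xs=np.nonzero(d['pixels']); print(n,l,round(d['score'],2),np.round(d['rect']),toplane(n,(xs.mean(),ys.mean()),zz)[0][:2].round(3))
s=ctrl.get_state(); print(s['time'],s['position'],s['grip_width'],s['ft_force'])
E
```

```text
scene (array([338.5, 202.8]), np.int32(10), array([0.4761, 0.2078, 0.074 ]))
scene (array([183., 219.]), np.int32(21), array([ 0.747 , -0.0887,  0.074 ]))
scene tin 0.68 [395. 237.  31.  26.] [0.48  0.407]
scene spool 0.82 [203. 239.  29.  31.] [0.766 0.03 ]
scene glue_jar 0.68 [104. 160.  28.  37.] [ 0.686 -0.408]
top (array([398.9, 150.5]), np.int32(54), array([ 0.6667, -0.387 ,  0.074 ]))
top (array([369.6, 149. ]), np.int32(20), array([ 0.6725, -0.3016,  0.074 ]))
top (array([368.1, 154.6]), np.int32(9), array([ 0.6564, -0.2966,  0.074 ]))
top (array([376.6, 153.5]), np.int32(8), array([ 0.659 , -0.3214,  0.074 ]))
top (array([344.3, 162.9]), np.int32(9), array([ 0.6337, -0.2272,  0.074 ]))
top (array([415.6, 164.9]), np.int32(9), array([ 0.6241, -0.4335,  0.074 ]))
top (array([348.5, 199. ]), np.int32(16), array([ 0.5308, -0.2347,  0.074 ]))
top (array([473.9, 218.1]), np.int32(15), array([ 0.4667, -0.5998,  0.074 ]))
top tin 0.57 [119. 212.  23.  22.] [0.476 0.405]
top brush 0.92 [148. 260.  56.  21.] [0.333 0.287]
top spool 0.75 [246. 117.  20.  14.] [0.77  0.029]
top glue_jar 0.79 [387. 135.  34.  30.] [ 0.676 -0.412]
24.15 [0.63544426 0.08105167 0.25953242] 0.9974376645059748 [-0.51275839  0.26304146 -0.2289364 ]
```

View pics/scene11.png

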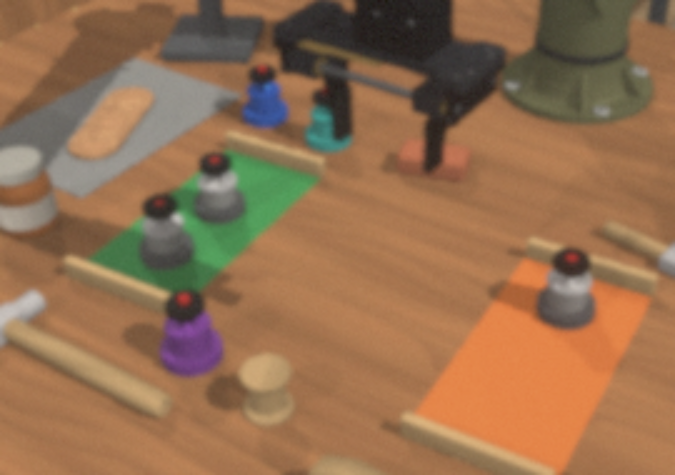

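View pics/top11.png

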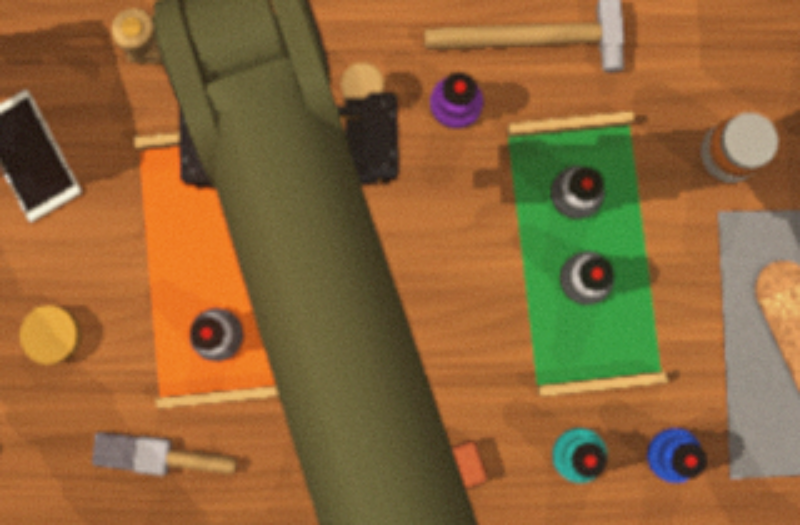

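All three setters stand wholly on their mats. The other things are where they were, and the arm is clear.

```bash
python3 -c "
from bench import ctrl
print(ctrl.close_job())"
```

```text
the job is handed in; nothing more can be done
None
```

The job is handed in: two setters had strong springs and are on the green mat, and one had a weak spring and is on the orange mat. It took about 24 s of the 72 s allowed.

| Setter (by starting place) | Push felt | Result | Final position (x, y in m) |
|---|---|---|---|
| Far, from the robot | about 11.5 N at 6.5 mm of travel | strong, green mat | (0.634, -0.227) |
| Middle | about 12 N at 7 mm | strong, green mat | (0.531, -0.235) |
| Near | about 3 N at 8 mm | weak, orange mat | (0.476, 0.208) |

- **Sliding:** I slid each setter with a 5 N grip on its collar and a slight downward press. The upward reading on the tool at the end of each slide (about 4 to 5 N) means they were being pressed down, not lifted.
- **Last check:** the final pictures show all three setters upright and wholly on their mats. The tin, spool and glue jar were in place in both cameras to within about 1 cm, and the purple, turquoise and blue look-alikes look untouched. The gripper was open and clear of everything.
- **What did not agree:** the brush was found in only one of the two final pictures, unmoved within 3 mm. The spool read about 9 mm off its first position, but part of it was hidden by the arm and the other camera shows it in place. My red-pin search also picked up other red patches, so I took the setter positions from the matching ones.

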